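# Click the funnel ring onto the balm-pouring stand

### The job

Pick up the ring holder, thread its boss down over the post of the pouring stand with the ring over the rack of tubes, and press it gently down until you feel the post's sprung ball click into the groove inside the boss. Let go and leave it hanging on that click: neither stuck short of it or beyond it, nor run down onto the tubes. Leave the other things on the table where they are.

Things in the scene. Friction and masses are not known exactly. Their poses are not given: they have to be found in the camera images.
- boss (a point): Middle of the holder's square boss, the place to grip: on the bore axis, 51 mm above the underside, 19 mm below the boss's top. Its flat sides, 38 mm apart, face the holder's +y and -y. On the stand the post comes up through the bore, up to 25 mm out of the boss's top.
- bore (a point): Lower mouth of the holder's bore, on its axis, level with the underside. Inside the bore a groove, 5.5 mm tall and 4 mm deep, runs all round, 37.3 to 42.8 mm above this point. Clicked home, the holder hangs by this groove on the ball, with 1 to 3 mm of play, and this point is 39 to 43 mm lower than the ball.
- ring (a point): Centre of the holder's ring (72 mm outside, 58 mm inside, 8 mm thick), 82 mm from the bore axis along the holder's x, 4 mm above the underside.
- holder: Ring holder: loose aluminium casting, about 0.20 kg, standing on the table. Square boss 38 x 38 mm, 32 to 70 mm up; round spigot, 33 mm diameter, below it; at the foot a flat arm with an open ring. A plain 21 mm bore runs through boss and spigot. Origin on the bore axis at the underside; z up along the bore, x towards the ring.
- stand: Pouring stand, fixed: grey base plate 190 x 120 x 10 mm with an upright polished steel post, 20 mm diameter. Origin on the post's axis at table level; z up, x from the post towards the tubes. A sprung steel ball (6.4 mm) stands 2.3 mm out of the post's tube side. Its height was set for the job and is not reported: anywhere from 117 to 153 mm above the table.
- post_top (a point): Tip of the post, on its axis, 170 mm above the table; the dome is 10 mm high. Pressing the ball in takes 13 to 16 N. Feel: first a push sideways and up, then 2 to 8 N of drag as the plain bore slides over the ball (the holder stays put if let go there), then the ball drops in and draws the holder down with a few N; some 5 N more would push it out beyond.
- rack (a point): Middle of the rack of nine white open balm tubes on the base, 82 mm from the post's axis along the stand's x, at the height of the tube tops (67 mm). Rack 60 x 60 mm.
- beaker_mid (a point): Bystander: centre of a glass beaker (68 mm diameter, 85 mm tall) that stands on a pink kitchen scale (190 x 150 x 18 mm, fixed).
- bottle_mid (a point): Bystander: centre of an amber bottle with black cap (80 mm diameter, 190 mm tall).
- cup_mid (a point): Bystander: centre of a lidded paper coffee cup (87 mm widest, 122 mm tall).
- stick_mid (a point): Bystander: centre of a closed brown balm stick standing upright (21 mm diameter, 70 mm tall).
Mind the look-alikes: they are no part of the job. Of the things that look like the stand, the smaller one is meant.

How it is judged:
By the outcome, as a careful person would: the job done as asked, in the order asked, and still so for the second after the job is handed in, with the robot touching nothing.
It also fails if it takes over 69 s, if anything falls off the work surface, if the arm or the gripper's body presses on something with over 40 N, if the wrist force passes 120 N, or if a joint passes its speed limit or range.

### The arm

A 6-joint arm with a two-finger parallel gripper is mounted at the origin on the work surface. World frame = base frame: x ahead of the robot, y to its left, z up, the work surface at z = 0. Lengths are in m, angles in rad, forces in N, time in s.
With the tool pointing down it reaches from about 0.25 to 0.725 m from the base axis. Payload 4 kg.
Tool frame: the origin (TCP) lies midway between the tips of the shut fingers; the grasp point (between the pads) lies 19 mm behind it; z points along the fingers, y is the direction in which the jaws open and shut (so a half turn about z gives the same grasp; the last joint's range is limited). The gripper opens to 85 mm and grips with 20 to 120 N. Pads are 22 mm wide; open, the fingers measure 114 mm over their backs; the gripper's body (76 mm by 85 mm) begins 54 mm behind the grasp point. The pads swing forward as they close: fully open they stand 13 mm farther back than shut.
Start: joints at [1.136, 0.241, 0.005, 1.335, 0, 1.571], TCP at [0.211, 0.453, 0.231] pointing down, gripper open.
Joint ranges: [-2.72, 2.72], [-1.05, 1.87], [-1.09, 1.28], [-1.99, 2.15], [-1.42, 1.44], [-3.14, 3.14]. Speed limits (rad/s): [2.79, 2.79, 3.14, 3.14, 3.14, 3.14].

### API

Orientations are given as a unit quaternion [x, y, z, w].
In Python, from workcell import get_obs, camera, camera_model, job_done, masks_of gives the robot as it stands.
- The arm moves only by the tool jog_arm, never from a script. Its argument "deltas" is a list that holds one entry, the list of rows, each a list of 7 numbers: the shift along the tool's x, y, z in mm, then the turn, a rotation vector about the tool's x, y, z in degrees, then the finger opening in mm, from 0 to 85.4. A call has 1 to 5 rows; each row shifts and turns the pose as measured when the row begins, along the tool's axes as they then stand; what a row does not reach is not made up. A row lasts 1/10 s, in which the tool goes at most 50 mm and 8.59 degrees, less where a joint would pass 70% of its speed; a pose out of reach is approached as far as the arm can. A call with a gripper value outside its range is refused whole. The fingers move at their own pace and stop on an object; the grip force is fixed at half the most. Time passes only in rows, so rows that do not move let the fingers close. It gives the time, the measured TCP pose, the force and the opening at its end, in the units of the state.
- get_obs(): the state, without advancing time (a new reading comes with each control period).
- camera(name): name is "side" or "top"; returns the picture (400x640x3 uint8, red, green, blue); there is no depth.
- camera_model(name): a dict with "fovy" (degrees; the focal length in pixels is half the picture's height over the tangent of half this angle, whatever the lens; pixels are square), "cx", "cy" (the principal point, pixels), "pose" (4x4, takes a point from camera to world coordinates). Camera axes: x right, y down, z forward; pixel columns grow to the right and rows downward; lengths in m; the calibration is good to about 2 mm. A picture is of the moment at which its call begins. camera_model takes no time and is no camera call.
- job_done(): hands the job in, once; it reports no verdict.
Trained networks look in the newest picture that a camera, given by its name, has taken for a name from the list of things; names that differ only in an ending like _2 or _b are one class to them, and where a whole thing is asked for, a point or a joint stands for the part that bears it (a point fixed in the world has none). Each returns a list of dicts, best first, with "conf" (0 to 1); they miss things now and then, are a little off and sometimes report something else, mostly with a low value. They report only what shows in the picture. A call takes as long as a camera call. They do not tell look-alikes from the thing itself.
- masks_of(target, camera): "pixels" (400x640 bool, what is visible of it) and "at" ([column, row] in pixels, amid what is visible of it).
The state is a dict: "clock": time; "joint_pos": joint angles; "joint_vel": joint speeds; "tau": joint torques, N m; "eef_pos": TCP position; "tool_rot": TCP orientation; "ft_force": force on the tool from outside, world axes, zero at the start; "ft_torque": the same for the moment, N m; "grip_width": finger opening in m.
Only numpy, scipy, OpenCV 4.12 (cv2) and the standard library are available. Lean on these libraries where they do the work, as an engineer would, in place of code of your own. Each camera call takes 0.05 s, during which the arm holds its last target. There are 200 camera calls.

## Working session

There is one attempt and no reset: what is moved stays moved. The work goes in short steps, Python scripts to look and compute and a tool call to move; the robot and the scene stay as the last step left them, time stands still between calls to the robot, and variables do not carry over. Pictures are saved under pics/ and viewed, about 8 in all and at most 12, crops included, and the job is handed in when it is done.

Besides the shell and the picture viewer there is one more tool, called after "Emit:" by a JSON object that holds its "fn" and its "kwargs", one argument or row to a line. jog_arm: Moves the arm, as the interface text tells. Its arguments: {"type":"object","properties":{"deltas":{"type":"array"}},"required":["deltas"]}

```bash
mkdir -p pics; python3 - <<'E'
from workcell import *
import cv2,numpy as np
np.set_printoptions(precision=4,suppress=True)
for n in("top","side"):
    im=camera(n);cv2.imwrite(f"pics/{n}0.png",im[:,:,::-1]);m=camera_model(n);print(n,m["fovy"],m["cx"],m["cy"]);print(m["pose"])
    for t in("holder","stand"):
        for r in masks_of(t,n):
            p=np.argwhere(r["pixels"]);print(t,round(r["conf"],2),r["at"],p.min(0),p.max(0),len(p))
o=get_obs();print(o)
E
```

```text
top 51.03348504619926 315.4469897919931 196.7886002150033
[[ 0.0289 -0.9983  0.0515  0.4338]
 [-0.9996 -0.0287  0.0043 -0.0101]
 [-0.0028 -0.0516 -0.9987  1.1342]
 [ 0.      0.      0.      1.    ]]
holder 0.65 [373.2, 195.5] [167 357] [212 398] 527
holder 0.38 [180.4, 102.7] [ 82 158] [123 203] 1366
stand 0.97 [248.0, 192.9] [158 223] [232 273] 3213
stand 0.84 [406.6, 291.8] [235 365] [343 443] 6393
side 55.14068661258413 318.77971700750305 203.22265921808483
[[ 0.8332 -0.3139  0.4552  0.0685]
 [-0.5529 -0.4682  0.6892 -0.674 ]
 [-0.0033 -0.826  -0.5637  0.6421]
 [ 0.      0.      0.      1.    ]]
holder 0.86 [350.9, 260.5] [238 331] [278 387] 847
holder 0.65 [310.9, 138.0] [106 302] [165 324] 1170
stand 0.65 [270.1, 340.5] [268 194] [399 353] 11704
{'clock': 0.3, 'joint_pos': array([ 1.136 ,  0.2409,  0.0046,  1.3352, -0.    ,  1.5708]), 'joint_vel': array([-0.0011, -0.0014,  0.0027,  0.0013, -0.0001, -0.0006]), 'tau': array([  0.0005, -37.185 ,  25.225 ,   0.0091,  -0.    ,  -0.    ]), 'eef_pos': array([0.2105, 0.4533, 0.231 ]), 'tool_rot': array([ 0.2157,  0.9765, -0.0004, -0.0001]), 'ft_force': array([ 0.393 ,  0.6106, -0.4297]), 'ft_torque': array([-0.0237, -0.0355,  0.0494]), 'grip_width': 0.08564992968536612}
```

View pics/top0.png

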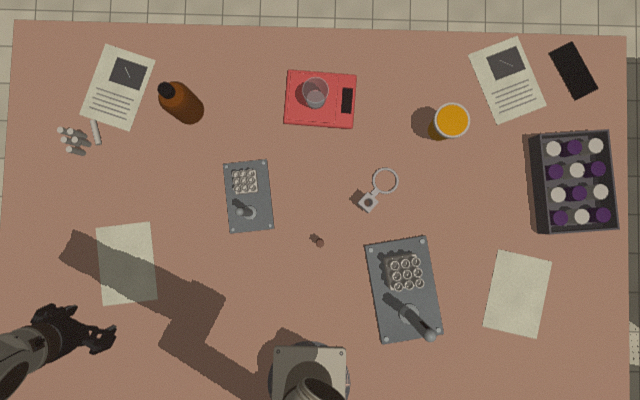

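View pics/side0.png

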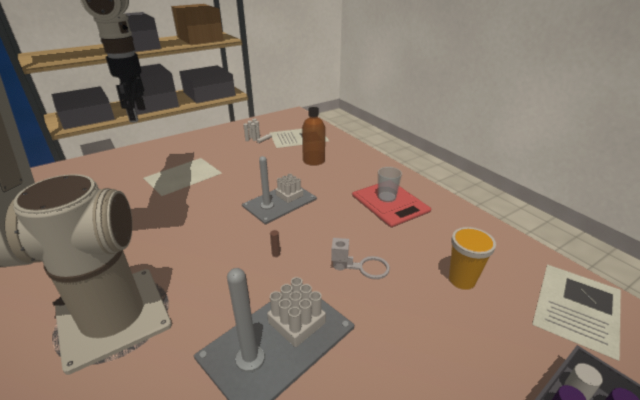

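The top view shows two stands: a small one at about (248,195) and a large one at (405,290). The small one's plate is about 44x72 px at 2.7 mm/px, or 119x190 mm, so it fits. The holder is at (368,202), with its ring at (385,181). Next I'll confirm both in one enlarged crop.

```bash
cat > h.py <<'E'
from workcell import *
import cv2,numpy as np
np.set_printoptions(precision=4,suppress=True)
def cam(n):
    m=camera_model(n);f=200/np.tan(np.radians(m["fovy"]/2));return f,m["cx"],m["cy"],np.array(m["pose"])
def ray(n,u,v):
    f,cx,cy,P=cam(n);d=P[:3,:3]@[(u-cx)/f,(v-cy)/f,1];return P[:3,3],d/np.linalg.norm(d)
def atz(n,u,v,z):
    o,d=ray(n,u,v);return o+d*(z-o[2])/d[2]
def proj(n,p):
    f,cx,cy,P=cam(n);q=P[:3,:3].T@(np.array(p)-P[:3,3]);return np.array([f*q[0]/q[2]+cx,f*q[1]/q[2]+cy])
def crop(im,u,v,w,h,s):
    return cv2.resize(im[v:v+h,u:u+w],None,fx=s,fy=s,interpolation=cv2.INTER_CUBIC)
E
python3 - <<'E'
from h import *
t=cv2.imread("pics/top0.png");s=cv2.imread("pics/side0.png")
a=np.vstack([np.hstack([crop(t,215,150,80,60,5),crop(t,345,160,80,60,5)]),np.hstack([crop(s,240,150,80,60,5),crop(s,320,230,80,60,5)])])
cv2.imwrite("pics/c1.png",a)
for n in("top",):
    camera(n)
    for r in masks_of("stand",n)[:2]:
        c,_=cv2.findContours(r["pixels"].astype(np.uint8),0,2);c=max(c,key=cv2.contourArea)
        b=cv2.boxPoints(cv2.minAreaRect(c));print(b);print(np.array([atz(n,*p,.01) for p in b]))
E
```

```text
[[221.1955 162.1576]
 [267.2384 157.2245]
 [274.8462 228.2308]
 [228.8033 233.1639]]
[[0.578  0.2519 0.01  ]
 [0.5949 0.128  0.01  ]
 [0.4043 0.101  0.01  ]
 [0.3876 0.2238 0.01  ]]
[[423.6    134.8   ]
 [443.4     95.2   ]
 [475.8    111.4   ]
 [456.0001 151.    ]]
[[ 0.668  -0.2928  0.01  ]
 [ 0.7781 -0.3449  0.01  ]
 [ 0.736  -0.4333  0.01  ]
 [ 0.6263 -0.3809  0.01  ]]
```

View pics/c1.png

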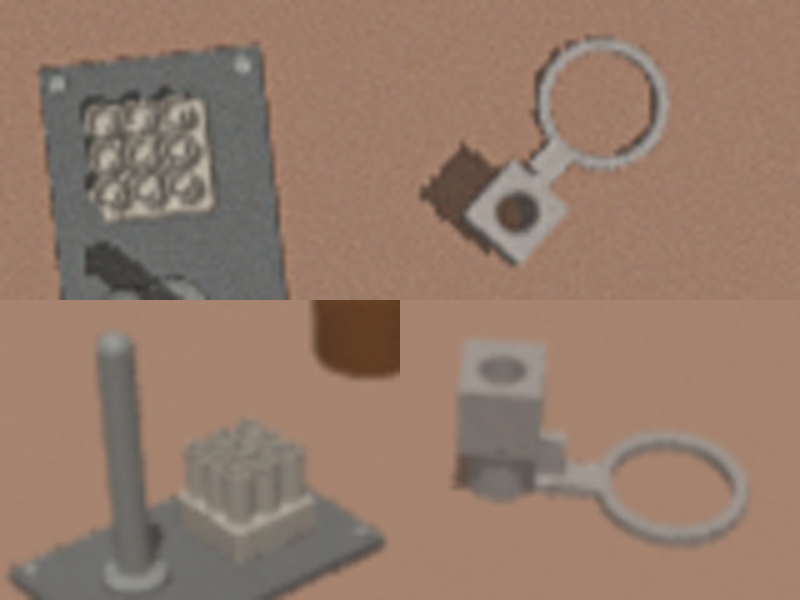

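The crop confirms the small stand, with its post tip at side (263,157) and its rack at top (245,182). The holder's bore mouth is at top (368.6,202) and side (340.4,244). Its ring centre is at top (385,180.5).

```bash
cat >> h.py <<'E'
from scipy.optimize import least_squares
from scipy.spatial.transform import Rotation as R
def tri(obs):  # obs: list (cam,u,v)
    r=least_squares(lambda p:np.concatenate([proj(n,p)-[u,v] for n,u,v in obs]),[.45,0,.07]);return r.x,r.fun
def plan(goal,yaw,o=None):
    """goal TCP xyz, yaw deg of tool x; prints offset in tool axes mm, turn about tool z deg"""
    o=o or get_obs();Rt=R.from_quat(o["tool_rot"]);x=Rt.as_matrix()[:,0]
    cur=np.degrees(np.arctan2(x[1],x[0]));dy=(yaw-cur+180)%360-180
    G=R.from_matrix(np.array([[np.cos(np.radians(yaw)),np.sin(np.radians(yaw)),0],[np.sin(np.radians(yaw)),-np.cos(np.radians(yaw)),0],[0,0,-1]]).T)
    d=Rt.inv().apply(np.array(goal)-o["eef_pos"])*1e3
    print("t",round(o["clock"],2),"pos",o["eef_pos"]*1e3,"yaw",round(cur,1),"turn(rotvec)",np.degrees((Rt.inv()*G).as_rotvec()),"shift tool mm",d,"F",o["ft_force"],"w",o["grip_width"])
    return d,-dy
E
python3 - <<'E'
from h import *
b,r=tri([("top",368.3,202.1),("side",340.1,243.7)]);print("boretop",b,r)
g,r=tri([("top",385.1,180.3),("side",374.5,267.1)]);print("ring",g,r,"dist",np.hypot(*(g-b)[:2]),"yaw",np.degrees(np.arctan2(*(g-b)[1::-1])))
print("top z-fixed",atz("top",368.3,202.1,.07),atz("side",340.1,243.7,.07),atz("top",385.1,180.3,.004),atz("side",374.5,267.1,.004))
# post
print("tip side",atz("side",263.1,157.2,.168)," rack top",atz("top",244.7,181.3,.067))
c=np.array([[.578,.2519],[.5949,.128],[.4043,.101],[.3876,.2238]]);m=c.mean(0)
ax=(c[0]+c[1]-c[2]-c[3]);print("plate c",m,"yaw",np.degrees(np.arctan2(ax[1],ax[0])))
for p in ([*atz("side",263.1,157.2,.168)[:2],.17],[*atz("side",263.1,157.2,.168)[:2],.012]): print(proj("top",p),proj("side",p))
t=cv2.imread("pics/top0.png");cv2.imwrite("pics/c2.png",crop(t,222,180,60,50,12))
E
```

```text
boretop [ 0.479  -0.14    0.0712] [ 0.042  -0.062  -0.0672  0.0065]
ring [ 0.5428 -0.1926  0.0058] [ 0.2419 -0.3257 -0.3529  0.0454] dist 0.08259519432718224 yaw -39.50382399261785
top z-fixed [ 0.4789 -0.1401  0.07  ] [ 0.4801 -0.139   0.07  ] [ 0.5421 -0.1923  0.004 ] [ 0.5449 -0.1915  0.004 ]
tip side [0.4485 0.1699 0.168 ]  rack top [0.5232 0.1765 0.067 ]
plate c [0.4912 0.1762] yaw 8.229029614767846
[238.6839 209.7673] [263.0361 156.5292]
[249.643  210.9836] [267.687  205.3222]
```

View pics/c2.png

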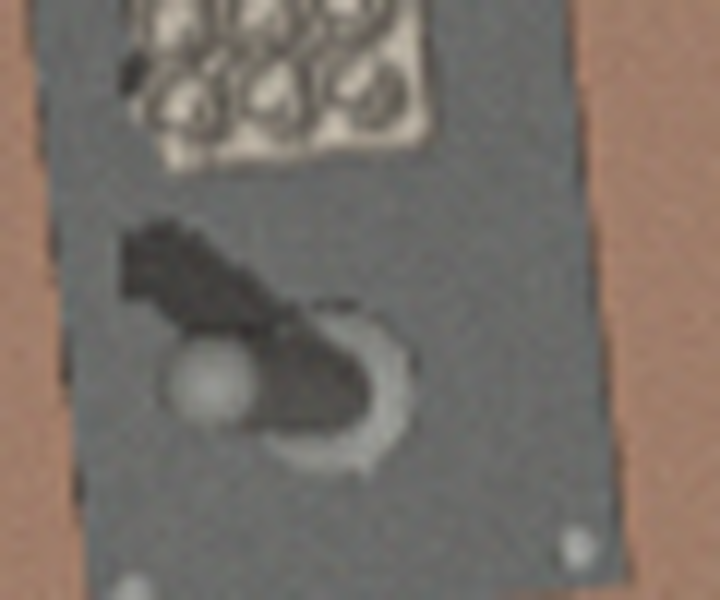

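```bash
python3 - <<'E'
from h import *
print(atz("top",239.2,211.6,.162),atz("side",263.1,160,.160),tri([("top",239.2,211.6),("side",263.1,160)]))
print("collar",atz("top",249.9,212.0,.014))
plan([.4795,-.1395,.15],140.6)
E
```

```text
[0.4444 0.17   0.162 ] [0.4475 0.1696 0.16  ] (array([0.4456, 0.1697, 0.1605]), array([ 0.2793, -0.5256, -0.6823,  0.0116]))
collar [0.4457 0.1688 0.014 ]
t 0.4 pos [210.5782 453.3766 231.1554] yaw 155.1 turn(rotvec) [-0.0203  0.0029 14.4868] shift tool mm [-493.6433 -424.3972   81.3092] F [-0.1442 -0.1559  0.2077] w 0.08559204521166124
```

Emit:
{"fn": "jog_arm", "kwargs": {
  "deltas": [
    [[-37,-32,0,0,0,7.2,85],[-41,-27,0,0,0,7.2,85],[-44,-22,0,0,0,0,85],[-44,-22,0,0,0,0,85],[-44,-22,0,0,0,0,85]]
  ]
}}

```text
clock: 0.9
eef_pos: [0.3116, 0.2291, 0.2299]
tool_rot: [0.335, 0.942, 0.001, 0.0]
ft_force: [1.3, -0.2, 0.2]
grip_width: 0.085
```

Emit:
{"fn": "jog_arm", "kwargs": {
  "deltas": [
    [[-44,-22,0,0,0,0,85],[-44,-22,0,0,0,0,85],[-44,-22,0,0,0,0,85],[-44,-22,0,0,0,0,85],[-44,-22,0,0,0,0,85]]
  ]
}}

```text
clock: 1.4
eef_pos: [0.4134, 0.0003, 0.2315]
tool_rot: [0.334, 0.943, 0.003, 0.003]
ft_force: [1.4, 0.5, 0.5]
grip_width: 0.085
```

```bash
python3 - <<'E'
from h import *
plan([.4795,-.1395,.15],140.6)
E
```

```text
t 1.4 pos [413.4129   0.3126 231.4942] yaw 141.0 turn(rotvec) [0.4793 0.2123 0.3559] shift tool mm [-139.0937  -67.6384   81.4516] F [1.4281 0.5268 0.4766] w 0.08498113636278352
```

Emit:
{"fn": "jog_arm", "kwargs": {
  "deltas": [
    [[-35,-17,20,0.2,0.1,0.4,85],[-35,-17,20,0.2,0.1,0,85],[-35,-17,20,0,0,0,85],[-34,-17,20,0,0,0,85],[0,0,0,0,0,0,85]]
  ]
}}

```text
clock: 1.9
eef_pos: [0.4835, -0.1528, 0.1507]
tool_rot: [0.342, 0.94, 0.001, 0.005]
ft_force: [-1.1, 0.3, -1.3]
grip_width: 0.0852
```

```bash
python3 - <<'E'
from h import *
plan([.4795,-.1395,.032],140.6)
s=cv2.cvtColor(camera("side"),4);t=cv2.cvtColor(camera("top"),4)
cv2.imwrite("pics/c3.png",np.hstack([crop(s,290,170,120,120,3),crop(t,310,140,120,120,3)]))
E
```

```text
t 1.9 pos [ 483.5094 -152.8112  150.6702] yaw 140.0 turn(rotvec) [ 0.3231  0.4425 -0.5999] shift tool mm [ 12.5403   6.9459 118.6186] F [-1.0673  0.35   -1.3121] w 0.08521557377610557
```

View pics/c3.png

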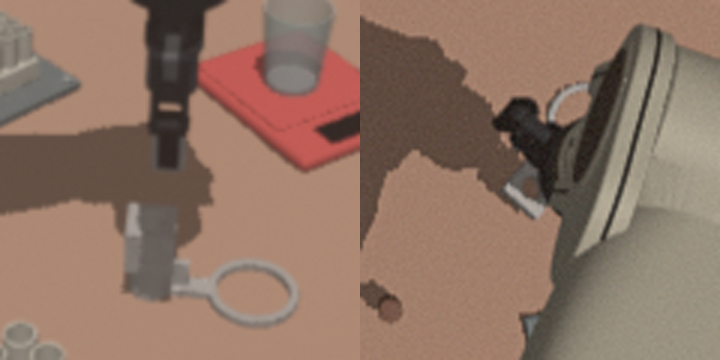

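The fingers are above the boss, in line with it, but overshot by about 14 mm. I'll correct that and go down.

Emit:
{"fn": "jog_arm", "kwargs": {
  "deltas": [
    [[12.5,7,0,0.3,0.4,-0.6,85],[0,0,0,0,0,0,85],[0,0,30,0,0,0,85],[0,0,20,0,0,0,85],[0,0,0,0,0,0,85]]
  ]
}}

```text
clock: 2.5
eef_pos: [0.4791, -0.1296, 0.1074]
tool_rot: [0.331, 0.944, 0.002, 0.005]
ft_force: [-0.7, 0.1, 0.7]
grip_width: 0.0848
```

```bash
python3 - <<'E'
from h import *
plan([.4795,-.1395,.032],140.6)
E
```

```text
t 2.5 pos [ 479.1062 -129.6082  107.424 ] yaw 141.4 turn(rotvec) [0.3584 0.4802 0.783 ] shift tool mm [-5.846  -7.9505 75.4281] F [-0.7135  0.1479  0.7138] w 0.08483875714971259
```

Emit:
{"fn": "jog_arm", "kwargs": {
  "deltas": [
    [[-4,-5.5,0,0.3,0.4,0.6,85],[0,0,0,0,0,0,85],[0,0,25,0,0,0,85],[0,0,20,0,0,0,85],[0,0,0,0,0,0,85]]
  ]
}}

```text
clock: 3.0
eef_pos: [0.4839, -0.1362, 0.069]
tool_rot: [0.334, 0.942, 0.001, 0.007]
ft_force: [-0.3, 0.8, 0.3]
grip_width: 0.0851
```

```bash
python3 - <<'E'
from h import *
plan([.4795,-.1395,.032],140.6)
E
```

```text
t 3.0 pos [ 483.9268 -136.2393   69.0184] yaw 140.9 turn(rotvec) [0.3249 0.7292 0.351 ] shift tool mm [ 1.8552 -5.5295 36.9672] F [-0.2691  0.8148  0.2961] w 0.08505037635337946
```

Emit:
{"fn": "jog_arm", "kwargs": {
  "deltas": [
    [[1,-4,15,0.3,0.7,0,85],[0,-1,15,0,0,0,85],[0,0,6,0,0,0,85],[0,0,0,0,0,0,85],[0,0,0,0,0,0,85]]
  ]
}}

```text
clock: 3.5
eef_pos: [0.4834, -0.1413, 0.0353]
tool_rot: [0.334, 0.942, 0.0, 0.003]
ft_force: [0.3, 0.2, -0.1]
grip_width: 0.085
```

```bash
python3 - <<'E'
from h import *
plan([.4795,-.1395,.032],140.6)
E
```

```text
t 3.5 pos [ 483.3541 -141.3468   35.3147] yaw 140.9 turn(rotvec) [0.1277 0.3199 0.323 ] shift tool mm [ 4.1745 -1.0031  3.2892] F [ 0.3464  0.2475 -0.1338] w 0.08500069223557043
```

Emit:
{"fn": "jog_arm", "kwargs": {
  "deltas": [
    [[4,-1,3,0.1,0.3,0.3,85],[0,0,0,0,0,0,85],[0,0,0,0,0,0,85]]
  ]
}}

```text
clock: 3.8
eef_pos: [0.4804, -0.1398, 0.0335]
tool_rot: [0.337, 0.941, 0.0, 0.001]
ft_force: [0.2, -0.2, 0.2]
grip_width: 0.0844
```

```bash
python3 - <<'E'
from h import *
plan([.4795,-.1395,.032],140.6)
E
```

```text
t 3.8 pos [ 480.4052 -139.7537   33.5483] yaw 140.6 turn(rotvec) [ 0.0765  0.1219 -0.0009] shift tool mm [ 0.8638 -0.3805  1.546 ] F [ 0.162  -0.2459  0.2209] w 0.08444252419669089
```

Good. Now close the fingers.

Emit:
{"fn": "jog_arm", "kwargs": {
  "deltas": [
    [[0.5,0,1,0,0,0,20],[0,0,0,0,0,0,20],[0,0,0,0,0,0,20],[0,0,0,0,0,0,20],[0,0,0,0,0,0,20]]
  ]
}}

```text
clock: 4.3
eef_pos: [0.4805, -0.1394, 0.0332]
tool_rot: [0.337, 0.942, 0.0, 0.002]
ft_force: [-0.9, -0.5, -0.9]
grip_width: 0.038
```

Emit:
{"fn": "jog_arm", "kwargs": {
  "deltas": [
    [[0,0,0,0,0,0,20],[0,0,0,0,0,0,20],[0,0,-10,0,0,0,20],[0,0,-20,0,0,0,20],[0,0,0,0,0,0,20]]
  ]
}}

```text
clock: 4.8
eef_pos: [0.4789, -0.139, 0.0635]
tool_rot: [0.337, 0.942, 0.0, -0.0]
ft_force: [1.8, -0.8, -2.8]
grip_width: 0.0372
```

```bash
python3 - <<'E'
from h import *
plan([.4455,.1695,.25],188.2)
E
```

```text
t 4.8 pos [ 478.9366 -139.0118   63.5146] yaw 140.6 turn(rotvec) [  0.0238  -0.0003 -47.5891] shift tool mm [ 221.6496  217.2848 -186.3683] F [ 1.8031 -0.7849 -2.7768] w 0.037245678171059185
```

Emit:
{"fn": "jog_arm", "kwargs": {
  "deltas": [
    [[0,0,-45,0,0,0,20],[0,0,-45,0,0,0,20],[0,0,-45,0,0,0,20],[0,0,-35,0,0,0,20],[0,0,0,0,0,0,20]]
  ]
}}

```text
clock: 5.3
eef_pos: [0.4761, -0.1383, 0.2354]
tool_rot: [0.337, 0.941, -0.0, -0.005]
ft_force: [0.7, -0.8, -1.5]
grip_width: 0.0373
```

Emit:
{"fn": "jog_arm", "kwargs": {
  "deltas": [
    [[27,27,0,0,0,-6.8,20],[24,30,0,0,0,-6.8,20],[20,32,0,0,0,-6.8,20],[16,34,0,0,0,-6.8,20],[12,36,0,0,0,-6.8,20]]
  ]
}}

```text
clock: 5.8
eef_pos: [0.4533, 0.0512, 0.2297]
tool_rot: [0.041, 0.999, 0.0, -0.007]
ft_force: [1.2, 0.9, -1.7]
grip_width: 0.0373
```

```bash
python3 - <<'E'
from h import *
plan([.4455,.1695,.225],188.2)
E
```

```text
t 5.8 pos [453.2717  51.2311 229.7332] yaw 175.3 turn(rotvec) [  0.0927  -0.7925 -12.9487] shift tool mm [ 17.469  117.2193   4.982 ] F [ 1.2087  0.8777 -1.6721] w 0.03734351839466568
```

Emit:
{"fn": "jog_arm", "kwargs": {
  "deltas": [
    [[6,34,0,0,-0.5,-5,20],[3,34,0,0,-0.3,-5,20],[0,25,0,0,0,-2,20],[0,5,0,0,0,0,20],[0,0,0,0,0,0,20]]
  ]
}}

```text
clock: 6.3
eef_pos: [0.4373, 0.1562, 0.2208]
tool_rot: [-0.072, 0.997, -0.001, -0.006]
ft_force: [0.5, -0.3, -2.7]
grip_width: 0.0373
```

```bash
python3 - <<'E'
from h import *
plan([.4455,.1695,.225],188.2)
E
```

```text
t 6.3 pos [437.2907 156.157  220.8109] yaw -171.7 turn(rotvec) [-0.0155 -0.7409  0.0869] shift tool mm [-9.9917 12.0194 -4.3218] F [ 0.4654 -0.287  -2.661 ] w 0.03731081912846407
```

Emit:
{"fn": "jog_arm", "kwargs": {
  "deltas": [
    [[-8,10,-6,0,-0.7,0,20],[0,0,0,0,0,0,20],[0,0,0,0,0,0,20],[0,0,0,0,0,0,20]]
  ]
}}

```text
clock: 6.7
eef_pos: [0.4445, 0.165, 0.2256]
tool_rot: [-0.07, 0.998, -0.001, -0.001]
ft_force: [-0.6, 0.3, -1.4]
grip_width: 0.0371
```

```bash
python3 - <<'E'
from h import *
plan([.4455,.1695,.225],188.2)
s=cv2.cvtColor(camera("side"),4);t=cv2.cvtColor(camera("top"),4)
a=np.hstack([crop(s,220,90,110,130,4),cv2.resize(crop(t,200,140,90,130,4),None,fx=1,fy=1)])
cv2.imwrite("pics/c4.png",a);print(a.shape)
E
```

```text
t 6.7 pos [444.5461 164.9722 225.5936] yaw -172.0 turn(rotvec) [-0.1172 -0.1264 -0.2176] shift tool mm [-1.5747  4.3527  0.5812] F [-0.5871  0.3414 -1.378 ] w 0.03714578894195405
(520, 800, 3)
```

View pics/c4.png

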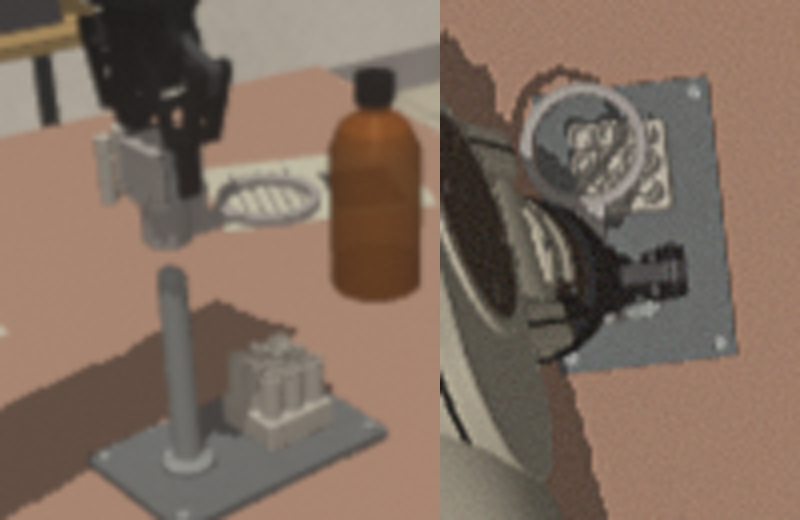

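```bash
python3 - <<'E'
from h import *
k=lambda x,y,u,v:(u+(x+.5)/4-.5,v+(y+.5)/4-.5)
y=np.radians(8.0);z=.1926
r=atz("top",*k(584-440,145,200,140),z+.004);print("bore by ring top",r[:2]-.082*np.array([np.cos(y),np.sin(y)]),"ring",r)
print("spigot side",atz("side",*k(165,234,220,90),z))
print("predicted bore px side",proj("side",[.4445,.165,z]),"seen",k(165,234,220,90))
print("post side: dome",atz("side",*k(172,280,220,90),.16),"collar",atz("side",*k(188,460,220,90),.014), "rack corner")
E
```

```text
bore by ring top [0.4428 0.1633] ring [0.524  0.1747 0.1966]
spigot side [0.4472 0.1758 0.1926]
predicted bore px side [261.7835 149.9094] seen (260.875, 148.125)
post side: dome [0.4475 0.1722 0.16  ] collar [0.4463 0.1721 0.014 ] rack corner
```

Emit:
{"fn": "jog_arm", "kwargs": {
  "deltas": [
    [[-2.5,3.5,5,0,-0.1,-0.2,20],[0,0,8,0,0,0,20],[0,0,6,0,0,0,20],[0,0,3,0,0,0,20],[0,0,0,0,0,0,20]]
  ]
}}

```text
clock: 7.3
eef_pos: [0.4461, 0.1681, 0.201]
tool_rot: [-0.071, 0.997, -0.001, -0.001]
ft_force: [-0.4, -0.0, -1.9]
grip_width: 0.0373
```

```bash
python3 - <<'E'
from h import *
plan([.4465,.169,.195],188.2)
print(get_obs()["ft_torque"])
E
```

```text
t 7.3 pos [446.1485 168.1224 201.0024] yaw -171.9 turn(rotvec) [-0.1395 -0.1001 -0.0768] shift tool mm [-0.4825  0.8337  5.9996] F [-0.3777 -0.0397 -1.9496] w 0.03726446047437025
[ 0.015   0.0577 -0.014 ]
```

Emit:
{"fn": "jog_arm", "kwargs": {
  "deltas": [
    [[0,0.5,2,-0.1,-0.1,0,20],[0,0,2,0,0,0,20],[0,0,1,0,0,0,20],[0,0,0,0,0,0,20]]
  ]
}}

```text
clock: 7.7
eef_pos: [0.4466, 0.1699, 0.1962]
tool_rot: [-0.071, 0.997, 0.001, 0.001]
ft_force: [0.4, 0.7, -2.0]
grip_width: 0.0376
```

Emit:
{"fn": "jog_arm", "kwargs": {
  "deltas": [
    [[0,0,2,0,0,0,20],[0,0,1,0,0,0,20],[0,0,0,0,0,0,20]]
  ]
}}

```text
clock: 8.0
eef_pos: [0.4468, 0.1704, 0.1934]
tool_rot: [-0.071, 0.997, 0.002, 0.001]
ft_force: [-0.1, 1.8, -2.7]
grip_width: 0.0374
```

Emit:
{"fn": "jog_arm", "kwargs": {
  "deltas": [
    [[0,0,2,0,0,0,20],[0,0,1,0,0,0,20],[0,0,0,0,0,0,20]]
  ]
}}

```text
clock: 8.3
eef_pos: [0.4467, 0.1705, 0.1901]
tool_rot: [-0.071, 0.997, 0.002, 0.001]
ft_force: [0.4, 1.2, -1.4]
grip_width: 0.0374
```

```bash
python3 - <<'E'
from h import *
plan([.4465,.170,.195],188.2)
print(get_obs()["ft_torque"])
E
```

```text
t 8.3 pos [446.7342 170.4912 190.1424] yaw -171.8 turn(rotvec) [ 0.184   0.1547 -0.0165] shift tool mm [ 0.2887 -0.4372 -4.8598] F [ 0.4103  1.1536 -1.407 ] w 0.037386444629568714
[ 0.3634 -0.0258 -0.034 ]
```

Emit:
{"fn": "jog_arm", "kwargs": {
  "deltas": [
    [[0,0,2,0,0,0,20],[0,0,2,0,0,0,20],[0,0,0,0,0,0,20]]
  ]
}}

```text
clock: 8.6
eef_pos: [0.4467, 0.1706, 0.1858]
tool_rot: [-0.071, 0.997, 0.002, 0.001]
ft_force: [0.4, 1.5, -2.9]
grip_width: 0.0374
```

Emit:
{"fn": "jog_arm", "kwargs": {
  "deltas": [
    [[0,0,2,0,0,0,20],[0,0,2,0,0,0,20],[0,0,0,0,0,0,20]]
  ]
}}

```text
clock: 8.9
eef_pos: [0.4467, 0.1706, 0.1813]
tool_rot: [-0.071, 0.997, 0.002, 0.001]
ft_force: [-0.1, 2.0, -3.1]
grip_width: 0.0375
```

Emit:
{"fn": "jog_arm", "kwargs": {
  "deltas": [
    [[0,0,2,0,0,0,20],[0,0,2,0,0,0,20],[0,0,0,0,0,0,20]]
  ]
}}

```text
clock: 9.2
eef_pos: [0.4467, 0.1706, 0.1769]
tool_rot: [-0.071, 0.997, 0.002, 0.001]
ft_force: [0.2, 1.4, -2.4]
grip_width: 0.0375
```

Emit:
{"fn": "jog_arm", "kwargs": {
  "deltas": [
    [[0,0,2,0,0,0,20],[0,0,2,0,0,0,20],[0,0,0,0,0,0,20]]
  ]
}}

```text
clock: 9.5
eef_pos: [0.4468, 0.1707, 0.1726]
tool_rot: [-0.071, 0.997, 0.002, 0.001]
ft_force: [0.1, 1.6, -3.2]
grip_width: 0.0374
```

Emit:
{"fn": "jog_arm", "kwargs": {
  "deltas": [
    [[0,0,2,0,0,0,20],[0,0,2,0,0,0,20],[0,0,0,0,0,0,20]]
  ]
}}

```text
clock: 9.8
eef_pos: [0.4472, 0.171, 0.1688]
tool_rot: [-0.071, 0.997, 0.002, 0.002]
ft_force: [-0.7, 2.0, -1.8]
grip_width: 0.0375
```

Emit:
{"fn": "jog_arm", "kwargs": {
  "deltas": [
    [[0,0,2,0,0,0,20],[0,0,2,0,0,0,20],[0,0,0,0,0,0,20]]
  ]
}}

```text
clock: 10.1
eef_pos: [0.4472, 0.1711, 0.1662]
tool_rot: [-0.071, 0.997, 0.002, 0.002]
ft_force: [-0.6, 1.6, -2.0]
grip_width: 0.0375
```

The holder shifted sideways by about 0.5 mm and slowed at a TCP height of about 170 mm, which looks like the ball going in. From here each call ends on a moving row, so the reading shows the drag.

Emit:
{"fn": "jog_arm", "kwargs": {
  "deltas": [
    [[0,0,2,0,0,0,20],[0,0,2,0,0,0,20],[0,0,2,0,0,0,20]]
  ]
}}

```text
clock: 10.4
eef_pos: [0.4473, 0.1712, 0.1622]
tool_rot: [-0.072, 0.997, 0.003, 0.003]
ft_force: [-3.2, 0.2, 9.3]
grip_width: 0.0373
```

Emit:
{"fn": "jog_arm", "kwargs": {
  "deltas": [
    [[0,0,2,0,0,0,20],[0,0,2,0,0,0,20],[0,0,2,0,0,0,20]]
  ]
}}

```text
clock: 10.7
eef_pos: [0.4473, 0.1712, 0.1582]
tool_rot: [-0.072, 0.997, 0.003, 0.004]
ft_force: [-2.8, 0.2, 3.7]
grip_width: 0.037
```

Emit:
{"fn": "jog_arm", "kwargs": {
  "deltas": [
    [[0,0,2,0,0,0,20],[0,0,2,0,0,0,20],[0,0,2,0,0,0,20]]
  ]
}}

```text
clock: 11.0
eef_pos: [0.4473, 0.1712, 0.1541]
tool_rot: [-0.072, 0.997, 0.003, 0.005]
ft_force: [-2.7, 0.8, 6.1]
grip_width: 0.0374
```

Emit:
{"fn": "jog_arm", "kwargs": {
  "deltas": [
    [[0,0,2,0,0,0,20],[0,0,2,0,0,0,20],[0,0,2,0,0,0,20]]
  ]
}}

```text
clock: 11.3
eef_pos: [0.4473, 0.1712, 0.1499]
tool_rot: [-0.071, 0.997, 0.003, 0.006]
ft_force: [-1.9, 1.0, 3.9]
grip_width: 0.0369
```

```bash
python3 - <<'E'
from h import *
plan([.4473,.1712,.125],188.2)
print(get_obs()["ft_torque"])
E
```

```text
t 11.3 pos [447.3367 171.1527 149.9439] yaw -171.8 turn(rotvec) [ 0.3429  0.6623 -0.0004] shift tool mm [ 0.3179 -0.0972 24.9417] F [-1.9437  1.0049  3.9345] w 0.03692429682204394
[0.2025 0.7562 0.0021]
```

Emit:
{"fn": "jog_arm", "kwargs": {
  "deltas": [
    [[0,0,2,0.1,0.3,0,20],[0,0,2,0,0.1,0,20],[0,0,2,0,0.1,0,20]]
  ]
}}

```text
clock: 11.6
eef_pos: [0.4474, 0.1713, 0.1457]
tool_rot: [-0.072, 0.997, 0.003, 0.002]
ft_force: [-2.3, -0.5, 3.7]
grip_width: 0.0375
```

Emit:
{"fn": "jog_arm", "kwargs": {
  "deltas": [
    [[0,0,2,0,0.1,0,20],[0,0,2,0,0.1,0,20],[0,0,2,0,0.1,0,20]]
  ]
}}

```text
clock: 11.9
eef_pos: [0.4474, 0.1713, 0.1415]
tool_rot: [-0.072, 0.997, 0.003, -0.0]
ft_force: [-4.5, 0.6, 6.0]
grip_width: 0.0373
```

Emit:
{"fn": "jog_arm", "kwargs": {
  "deltas": [
    [[0,0,2,0,0.1,0,20],[0,0,2,0,0.1,0,20],[0,0,2,0,0.1,0,20]]
  ]
}}

```text
clock: 12.2
eef_pos: [0.4473, 0.1715, 0.1371]
tool_rot: [-0.072, 0.997, 0.003, -0.002]
ft_force: [-2.6, 1.0, 3.4]
grip_width: 0.0373
```

Emit:
{"fn": "jog_arm", "kwargs": {
  "deltas": [
    [[0,0,2,0,-0.1,0,20],[0,0,2,0,0,0,20]]
  ]
}}

```text
clock: 12.4
eef_pos: [0.4474, 0.1714, 0.1342]
tool_rot: [-0.072, 0.997, 0.003, -0.001]
ft_force: [-3.3, 0.5, 4.2]
grip_width: 0.0376
```

Emit:
{"fn": "jog_arm", "kwargs": {
  "deltas": [
    [[0,0,1.5,0,0,0,20],[0,0,1.5,0,0,0,20]]
  ]
}}

```text
clock: 12.6
eef_pos: [0.4473, 0.1715, 0.1318]
tool_rot: [-0.072, 0.997, 0.003, -0.0]
ft_force: [-1.6, 0.7, -1.7]
grip_width: 0.0373
```

Emit:
{"fn": "jog_arm", "kwargs": {
  "deltas": [
    [[0,0,1.5,0,0,0,20],[0,0,1.5,0,0,0,20]]
  ]
}}

```text
clock: 12.8
eef_pos: [0.4469, 0.1711, 0.1275]
tool_rot: [-0.072, 0.997, 0.002, -0.001]
ft_force: [-0.7, 1.8, -1.1]
grip_width: 0.0375
```

The drag vanished and x sprang back to 446.9, so the ball has dropped into the groove. I'll hold still and check.

Emit:
{"fn": "jog_arm", "kwargs": {
  "deltas": [
    [[0,0,0,0,0,0,20],[0,0,0,0,0,0,20]]
  ]
}}

```text
clock: 13.0
eef_pos: [0.447, 0.1712, 0.1267]
tool_rot: [-0.072, 0.997, 0.002, -0.001]
ft_force: [-0.6, 1.7, -0.0]
grip_width: 0.0373
```

```bash
python3 - <<'E'
from h import *
plan([.4467,.1706,.125],188.2)
print(get_obs()["ft_torque"])
s=cv2.cvtColor(camera("side"),4)
cv2.imwrite("pics/c5.png",crop(s,220,100,120,120,5))
E
```

```text
t 13.0 pos [447.0141 171.1771 126.7004] yaw -171.8 turn(rotvec) [ 0.2665 -0.1238  0.0379] shift tool mm [ 0.3899 -0.5341  1.6988] F [-0.6182  1.6599 -0.0474] w 0.037299103898735676
[0.2996 0.0722 0.0393]
```

View pics/c5.png

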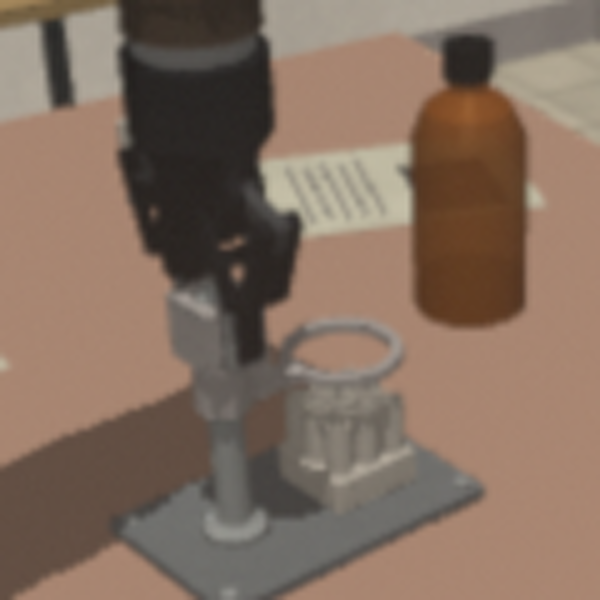

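At rest Fz is about 0 N instead of about -2 N in free air, so the ball is now carrying the holder's weight. x is back near its value from before the ball. The ring hangs clear above the tubes. Release.

Emit:
{"fn": "jog_arm", "kwargs": {
  "deltas": [
    [[0,0,0,0,0,0,45],[0,0,0,0,0,0,60],[0,0,0,0,0,0,85],[0,0,0,0,0,0,85],[0,0,0,0,0,0,85]]
  ]
}}

```text
clock: 13.55
eef_pos: [0.448, 0.1701, 0.1271]
tool_rot: [-0.071, 0.997, 0.001, -0.0]
ft_force: [-0.3, 0.0, -0.1]
grip_width: 0.0853
```

Emit:
{"fn": "jog_arm", "kwargs": {
  "deltas": [
    [[0,0,-10,0,0,0,85],[0,0,-20,0,0,0,85],[0,0,-30,0,0,0,85],[0,0,-40,0,0,0,85],[0,0,-20,0,0,0,85]]
  ]
}}

```text
clock: 14.05
eef_pos: [0.4455, 0.1687, 0.2503]
tool_rot: [-0.071, 0.997, -0.0, -0.004]
ft_force: [1.1, 0.2, 0.7]
grip_width: 0.085
```

```bash
python3 - <<'E'
from h import *
plan([.4467,.1706,.25],188.2)
s=cv2.cvtColor(camera("side"),4)
cv2.imwrite("pics/c6.png",crop(s,220,100,120,120,5))
E
```

```text
t 14.05 pos [445.5471 168.715  250.2756] yaw -171.8 turn(rotvec) [-0.0022 -0.4634 -0.0255] shift tool mm [-1.4114  1.7019  0.2642] F [1.061  0.1695 0.6627] w 0.08501267398075532
```

View pics/c6.png

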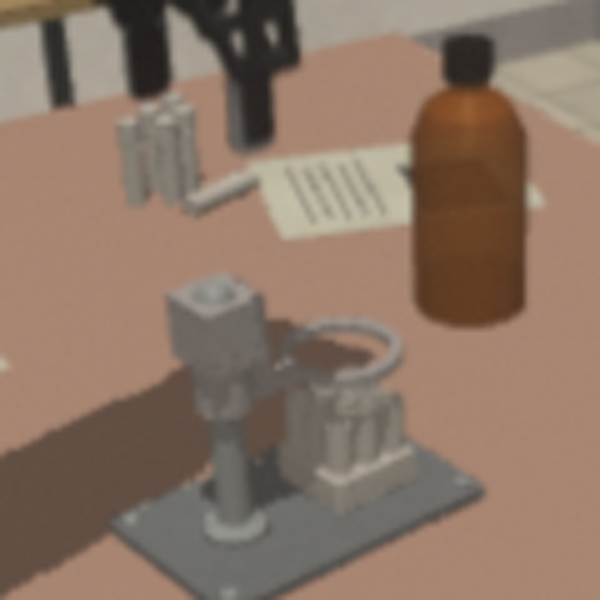

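```bash
python3 -c "
from workcell import *
print(job_done(),get_obs()['clock'])"
```

```text
the job is handed in; nothing more can be done
the job is handed in; nothing more can be done
```

The ring holder is on the small stand's post with its ring over the tube rack. By feel it is clicked home on the ball; the job was handed in at about 14 s and no verdict was reported.

- **The click:** Sliding over the ball gave about 4–8 N of drag. It vanished 38–40 mm after first contact with the ball, and the holder sprang back sideways by 0.3–0.4 mm. At rest the post carried about 2 N, the holder's weight.
- **Height:** The underside sits about 93 mm above the table. From where contact began I put the ball at about 133–135 mm, which leaves the underside about 41 mm below it, inside the 39–43 mm given.
- **After letting go:** The side picture shows the holder still at the same height, with the ring clear above the tubes and the gripper well away. The bottle, the one bystander in that view, had not moved. I did not check the other things again, but no move went near them.
- **Less certain:** I did not tug the holder upwards to prove the click, and the ball cannot be seen. Before threading, the two cameras disagreed by a few millimetres on where the bore was relative to the post. I took a middle value, and the holder went over the post with under 2 N sideways.

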